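Shut and lock the service cover of a lamp power unit

TASK

Push the hinged service cover of the black power unit fully shut with the fingertips, then set a fingertip in the slot of the red cam fastener on the cover and turn it clockwise until it stops in the locked position. Nothing is to be grasped or lifted: do not turn the fastener before the cover is down, do not swing the cover farther open, and leave everything else standing where it is. Finish clear of the unit.

Things in the scene. Friction and masses are not known exactly. Their poses are not given: they have to be found in the camera images.
- case: Black power unit, a box 270 mm (x) by 345 mm (y from -175 to +170) by 120 mm high, fixed to the table, yaw varies. Origin on the table surface (with the cover shut, the fastener's axis is at x 0, y -60 mm); front with cooling slits faces -x. Its part from y -175 to +55 is open on top and closed by the cover; from +55 to +170 it is a solid deck, 120 mm high, with a screwdriver on it.
- cover (a joint): Angle of the bare aluminium service cover (235 mm along x by 222 mm, 10 mm thick) in rad: 0 fully shut on the case, a hard stop; grows as its front edge rises. Starts ajar at 0.2 to 0.45. The hinge is stiff: the cover stays where it is left; about 2 N down on the push pad moves it.
- cover_hinge (a point): Point on the cover's hinge line, at the middle of its far edge, 120 mm above the table on the cover's underside; case frame (115, -60, 120) mm. The hinge line runs along the case's y. This frame turns with the cover: its x points from the front edge to the hinge, z out of the cover's top.
- push_pad (a point): Centre of the blue pad (34 mm by 90 mm, flush) on the cover's top face near the front edge, where to push it shut; 208 mm from the hinge line towards the front and 10 mm above the underside. Frame as the cover's. Cover shut: case frame (-93, -60, 130) mm.
- dial (a joint): Angle of the red cam fastener in rad: 0 open, grows clockwise as seen from above, pi/2 = 1.571 locked, at a hard stop. It starts at 0 to 0.35. At 0 the slot lies along the case's x (towards the red mark on the cover), at pi/2 along the case's y (towards the green marks). It turns with stiff friction of about 0.16 N m (5 to 6 N at 30 mm from its axis) and stays where it is left.
- slot (a point): Centre of the red cam fastener, on its axis, level with its top face; x lies along the slot, z out of the cover. A disc 103 mm across, sunk in a fixed black collar of the same height (21 mm above the cover; 120 mm across outside, 108 mm inside). Cover shut: 115 mm in front of the hinge line (case frame 0, -60), 151 mm above the table.
- slot_floor (a point): Centre of the slot's white floor, 18 mm below slot. The straight slot is 42 mm wide with upright walls and runs right across the disc through the axis, closed at both ends by the collar. Closed fingers fit in to one side of the axis, about 28 mm out along the slot; carried round the axis on an arc they push the slot's wall ahead of them and so turn the fastener.
- bottle: Amber bottle, 60 mm across, 150 mm high, beside the unit; leave alone. Origin at the centre of its underside.
- jar: White jar with blue cap, 60 mm across, 80 mm high, beside the unit; leave alone. Origin at the centre of its underside.
- beaker: Glass beaker, 70 mm across, 90 mm high, beside the unit; leave alone. Origin at the centre of its underside.
- tape_roll: Yellow ring of tape lying flat, 90 mm across, 24 mm high, beside the unit; leave alone. Origin at the centre of its underside.
- wafer_box: Flat blue and clear wafer box, 112 mm square, 34 mm high, behind the unit; leave alone. Origin at the centre of its underside.
- screwdriver: Orange-handled screwdriver, 160 mm long, lying along its own x on the unit's deck; leave alone. Origin at the middle of its underside.

How it is judged (in metres and radians):
On the way, in this order (a step that is already met when the one before it is completed fails the run):
1. the cover is pushed fully shut while the fastener is still open (value of joint cover below 0.025 rad and value of joint dial below 0.7 rad), for 0.2 s.
2. the fastener is turned clockwise to the locked position with the cover shut (value of joint cover below 0.025 rad and value of joint dial above 1.47 rad), for 0.2 s.
At the end, for the whole second after the job is handed in: The cover is shut (below 0.025 rad), the fastener is locked (above 1.47 rad of 1.571), and every bystander stands within 20 mm of its start (all of step 2 and distance of each of bottle, jar, beaker, tape_roll, wafer_box, screwdriver from where it was at the start of the episode below 0.02 m); the robot touches nothing.
It fails at once if the fastener is turned (above 0.7 rad) while the cover is not down (above 0.06 rad) (value of joint dial above 0.7 rad and value of joint cover above 0.06 rad).
It fails at once if the cover is lifted or swung farther open (above 0.55 rad) (value of joint cover above 0.55 rad).
It fails at once if a bystander is lifted, carried or pushed more than 20 mm (distance of any of bottle, jar, beaker, tape_roll, wafer_box, screwdriver from where it was at the start of the episode above 0.02 m).
It also fails if it takes over 45 s, if anything falls off the work surface, if the arm or the gripper's body presses on something with over 40 N, if the wrist force passes 120 N, or if a joint passes its speed limit or range.

ROBOT

A 6-joint arm with a two-finger parallel gripper is mounted at the origin on the work surface. World frame = base frame: x ahead of the robot, y to its left, z up, the work surface at z = 0. Lengths are in m, angles in degrees, forces in N, time in s.
With the tool pointing down it reaches from about 0.325 to 0.875 m from the base axis. Payload 4.4 kg.
Tool frame: the origin (TCP) lies between the finger pads; the fingertips stand ctrl.finger_overhang ahead of it and the grasp point (between the pads) lies 5 mm behind it (ctrl.finger_overhang is the distance from the TCP to the fingertips, in m); z points along the fingers, y is the direction in which the jaws open and shut (so a half turn about z gives the same grasp; the last joint's range is limited). The gripper opens to 85 mm and grips with 20 to 120 N. Pads are 22 mm wide; open, the fingers measure 114 mm over their backs; the gripper's body (76 mm by 85 mm) begins 54 mm behind the grasp point. The pads swing forward as they close: fully open they stand 13 mm farther back than shut.
Start: joints at [65.117, 11.837, 88.321, -0, 79.842, -8.623], TCP at [0.161, 0.552, 0.245] pointing down, gripper open.
Joint ranges: [-156.59, 156.59], [-49.26, 127.26], [12.9, 141.05], [-63.56, 243.56], [4.71, 150.69], [-161.64, 161.64]. Speed limits (degrees/s): [159.86, 159.86, 180, 180, 180, 180].

INTERFACE

Orientations are given as a 3x3 rotation matrix whose columns are the frame's x, y, z axes.
In Python, from plant import ctrl gives the robot as it stands.
- The arm moves only by the tool move_arm, never from a script. Its argument "steps" is a list of rows, each an object with "slide": the shift along the tool's x, y, z in m, a list of three; "rot": the turn, a rotation vector about the tool's x, y, z in degrees, a list of three. A call has 1 to 10 rows; each row shifts and turns the pose as measured when the row begins, along the tool's axes as they then stand; what a row does not reach is not made up. A row lasts 1/8 s, in which the tool goes at most 62.5 mm and 10.7 degrees, less where a joint would pass 70% of its speed; a pose out of reach is approached as far as the arm can. A call is refused whole if a number of a shift passes 0.0625 or a number of a turn 10.7, either way. A call with a gripper value outside its range is refused whole. "grip" is the opening in per cent of the stroke, from 0 (shut) to 100 (fully open), set as the call begins (left out, the last holds). The fingers move at their own pace and stop on an object; "force" is the grip in N (left out, the last holds). Time passes only in rows, so rows that do not move let the fingers close. It gives the time, the measured TCP pose, the force and the opening at its end, in the units of the state.
- ctrl.get_obs(): the state, without advancing time (a new reading comes with each control period).
- ctrl.grab_frame(name): name is "scene" or "top" or "wrist"; returns a dict with "img" (420x560x3 uint8, blue, green, red), "fx", "fy", "cx", "cy" (pixels), "rvec" (rotation vector, rad) and "tvec" (3), from world to camera coordinates, as OpenCV has them. Camera axes: x right, y down, z forward; pixel columns grow to the right and rows downward; lengths in m; the calibration is good to about 2 mm. A picture is of the moment at which its call begins. There is no depth.
- ctrl.job_done(): hands the job in, once; it reports no verdict.
The state is a dict: "clock": time; "q": joint angles; "qvel": joint speeds; "effort": joint torques, N m; "tcp_pos": TCP position; "tcp_rot": TCP orientation; "contact_force": force on the tool from outside, world axes, zero at the start; "torque": the same for the moment, N m; "opening": finger opening in m.
Only numpy, scipy, OpenCV 4.12 (cv2) and the standard library are available. Lean on these libraries where they do the work, as an engineer would, in place of code of your own. Each camera call takes 0.05 s, during which the arm holds its last target.

## Working session

There is one attempt and no reset: what is moved stays moved. The work goes in short steps, Python scripts to look and compute and a tool call to move; the robot and the scene stay as the last step left them, time stands still between calls to the robot, and variables do not carry over. Pictures are saved under pics/ and viewed, and the job is handed in when it is done.

Besides the shell and the picture viewer there is one more tool, called after "Request:" by a JSON object that holds its "api" and its "payload", one argument or row to a line. move_arm: Moves the arm, as the interface text tells. Its arguments: {"type":"object","properties":{"steps":{"type":"array","items":{"type":"object","properties":{"slide":{"type":"array","items":{"type":"number"}},"rot":{"type":"array","items":{"type":"number"}}}}},"grip":{"type":"number"},"force":{"type":"number"}},"required":["steps"]}

```bash
ls; mkdir -p pics; python3 - <<'E'
from plant import ctrl
import cv2
o=ctrl.get_obs()
for k in o: print(k,o[k])
print(ctrl.finger_overhang)
for n in("scene","top","wrist"):
    f=ctrl.grab_frame(n); cv2.imwrite(f"pics/{n}0.png",f["img"]); print(n,f["fx"],f["cx"],f["cy"],f["rvec"],f["tvec"])
E
```

```text
pics
clock 0.0
q [ 6.51158890e+01  1.18859344e+01  8.84033990e+01 -1.20591936e-03
  7.98405991e+01 -8.62222644e+00]
qvel [ 0.0708737   0.02154789  0.0623416  -0.05358155 -0.02168723 -0.06971068]
effort [-8.44660972e-04 -3.83017981e+01 -2.91600770e+01 -3.44520176e-04
  1.04433947e-02 -1.81519312e-05]
tcp_pos [0.16072395 0.55134239 0.2441206 ]
tcp_rot [[-9.59992687e-01  2.80023510e-01 -9.35438768e-04]
 [ 2.80024890e-01  9.59990517e-01 -2.06592942e-03]
 [ 3.19503539e-04 -2.24522328e-03 -9.99997428e-01]]
contact_force [ 0.01014846 -1.6798566  -0.34422186]
torque [ 0.01464567 -0.0137191   0.00882045]
opening 0.08553607100787546
0.014
scene 511.1437729838261 273.5988914806284 205.7763784220197 [ 2.06165754  1.53319128 -0.49458458] [-0.25545498 -0.40223273  1.88596321]
top 459.5914113035595 275.9909959845868 203.69693272287526 [ 2.15679376 -2.15080234  0.19547409] [0.03543364 0.65909649 1.08393025]
wrist 301.8625253349343 283.9075210891445 211.78675315088807 [-2.29657182 -1.72382235 -0.27720991] [-0.57336528 -0.04130963  0.3810146 ]
```

View pics/top0.png

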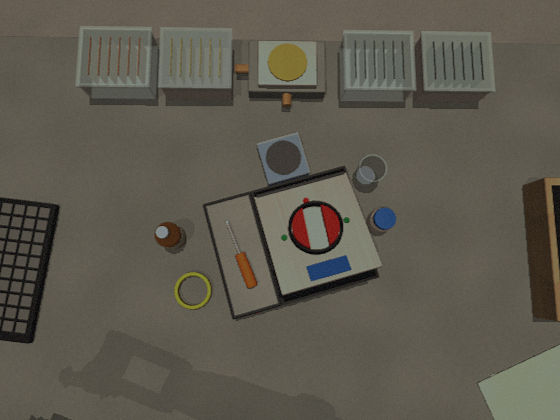

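View pics/scene0.png

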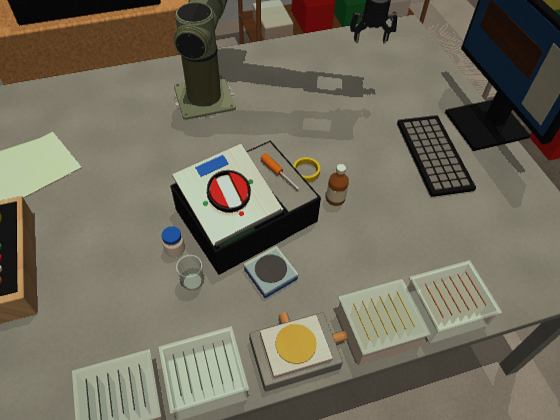

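View pics/wrist0.png

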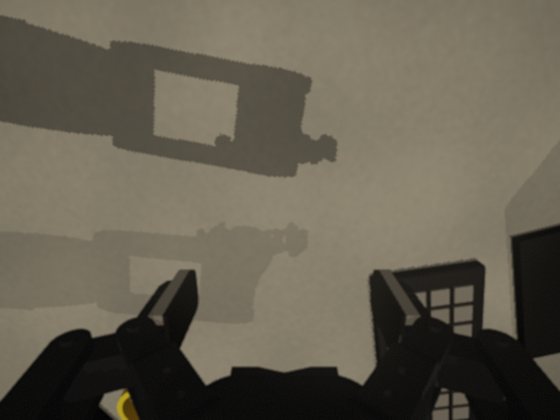

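The top view shows the unit with its pad at (329,268) and dial at (316,227). The deck is on the left, the screwdriver is on it, and the jar (383,219) and beaker (370,170) are to the right. Next I triangulate the coloured features across the top and scene views.

```bash
cat > h.py <<'E'
import numpy as np, cv2
from plant import ctrl
def P(f):
    R=cv2.Rodrigues(np.array(f["rvec"],float))[0]; t=np.array(f["tvec"],float).reshape(3)
    K=np.array([[f["fx"],0,f["cx"]],[0,f["fy"],f["cy"]],[0,0,1.]]); return K,R,t
def ray(f,uv):
    K,R,t=P(f); d=R.T@np.linalg.inv(K)@np.array([uv[0],uv[1],1.]); return -R.T@t,d/np.linalg.norm(d)
def onz(f,uv,z):
    c,d=ray(f,uv); return c+d*(z-c[2])/d[2]
def tri(f,a,g,b):
    c1,d1=ray(f,a);c2,d2=ray(g,b)
    s=np.linalg.lstsq(np.c_[d1,-d2],c2-c1,rcond=None)[0]
    p,q=c1+d1*s[0],c2+d2*s[1]; return (p+q)/2,np.linalg.norm(p-q)
def proj(f,p):
    K,R,t=P(f); v=K@(R@p+t); return v[:2]/v[2]
def blobs(img,col,roi,mn=8):
    h=cv2.cvtColor(img,cv2.COLOR_BGR2HSV)
    rg={'red':[((0,150,80),(8,255,255)),((172,150,80),(180,255,255))],'green':[((40,90,40),(85,255,255))],'blue':[((100,150,60),(125,255,255))]}[col]
    m=sum(cv2.inRange(h,np.array(a),np.array(b)) for a,b in rg)
    k=np.zeros_like(m);x0,y0,x1,y1=roi;k[y0:y1,x0:x1]=255;m&=k
    n,l,s,c=cv2.connectedComponentsWithStats(m)
    return [(int(s[i,4]),c[i].round(1)) for i in range(1,n) if s[i,4]>=mn],l
E
python3 - <<'E'
from h import *
fs={n:ctrl.grab_frame(n) for n in("top","scene")}
R={"top":(200,160,382,320),"scene":(165,140,320,265)}
for n in fs:
    for c in('red','green','blue'): print(n,c,blobs(fs[n]["img"],c,R[n])[0])
    x0,y0,x1,y1=R[n]; 
    cv2.imwrite(f"pics/{n}1.png",cv2.resize(fs[n]["img"][y0:y1,x0:x1],None,fx=3.8,fy=3.7,interpolation=cv2.INTER_CUBIC))
E
```

```text
top red [(21, array([305.3, 200. ])), (437, array([330.6, 223. ])), (406, array([299.9, 228.3]))]
top green [(24, array([346. , 219.7])), (24, array([283.8, 237.2]))]
top blue [(116, array([378.2, 218.1])), (593, array([328.4, 267.8]))]
scene red [(288, array([239.4, 185.1])), (272, array([217. , 193.3])), (16, array([240.8, 213.3]))]
scene green [(17, array([250.1, 181.4])), (18, array([205. , 202.7])), (81, array([237.4, 236.5]))]
scene blue [(300, array([211.7, 165.4])), (232, array([171.8, 234.9]))]
```

```bash
sleep 1
```

```text
(no output)
```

View pics/top1.png

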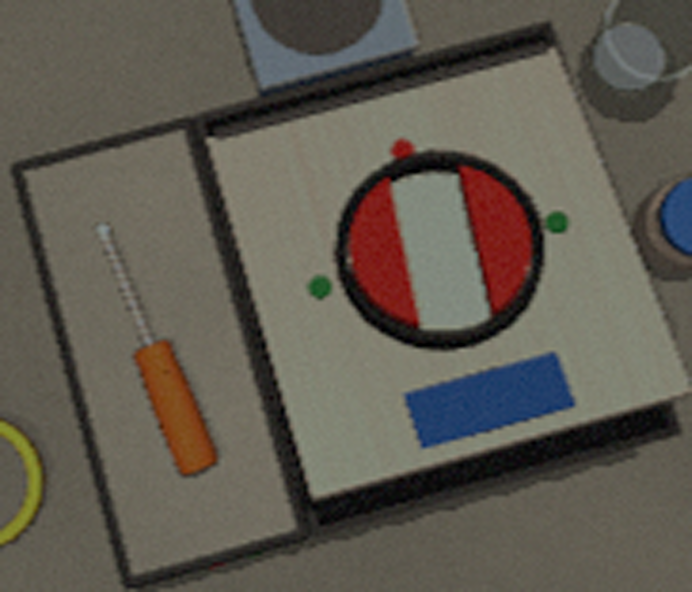

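View pics/scene1.png

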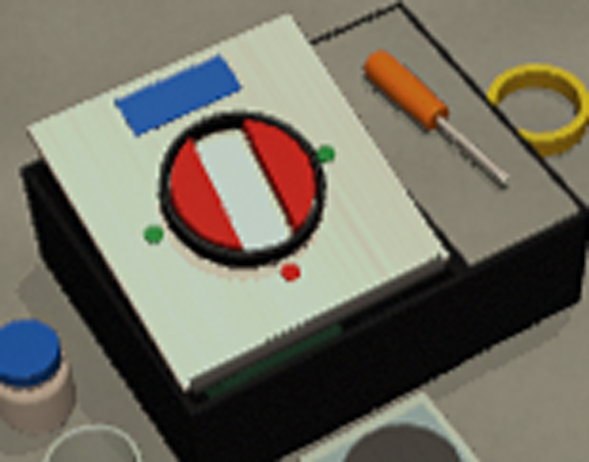

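The zooms show the cover ajar with its front edge raised, and the slot's near end is clear. Deck corners in the zoomed top view are at (15,168), (128,585) and (308,535).

```bash
python3 - <<'E'
from h import *
fs={n:ctrl.grab_frame(n) for n in("top","scene")}
t,s=fs["top"],fs["scene"]
M={}
for k,a,b in [("red",(305.3,200),(240.8,213.3)),("gR",(346,219.7),(205,202.7)),("gL",(283.8,237.2),(250.1,181.4)),("pad",(328.4,267.8),(211.7,165.4))]:
    M[k],r=tri(t,a,s,b); print(k,M[k].round(4),round(r,4))
w=M["gL"]-M["gR"]; print("yaw from greens",np.degrees(np.arctan2(-w[0],w[1])),np.linalg.norm(w))
m=(M["gL"]+M["gR"])/2; v=M["pad"]-m; print("greens->pad",v,np.linalg.norm(v),"tilt",np.arctan2(v[2],np.hypot(*v[:2])))
v=M["pad"]-M["red"]; print("red->pad tilt",np.arctan2(v[2],np.hypot(*v[:2])),np.linalg.norm(v))
z=lambda u:(200+u[0]/3.8,160+u[1]/3.7)
A=[onz(t,z(u),.12)[:2] for u in((15,168),(128,585),(308,535))]
print(A); d=A[0]-A[1]; print("yaw deck",np.degrees(np.arctan2(d[1],d[0])),np.linalg.norm(d),np.linalg.norm(A[2]-A[1]))
for yaw in (np.arctan2(-w[0],w[1]),np.arctan2(d[1],d[0])):
    ex=np.array([np.cos(yaw),np.sin(yaw)]);ey=np.array([-ex[1],ex[0]])
    # corners (135,170),(-135,170)
    o1=A[0]-135/1e3*ex-.17*ey; o2=A[1]+.135*ex-.17*ey
    # from pad: tilt th, cover coords (-.208,0,.010)
    p=M["pad"]; 
    from scipy.optimize import brentq
    th=brentq(lambda th:.12+.208*np.sin(th)+.01*np.cos(th)-p[2],-.1,.7)
    xo=.115-(.208*np.cos(th)-.01*np.sin(th))
    # pad x in case: hinge + (-.208cos + .01 sin)
    o3=p[:2]-xo*ex+.06*ey
    print(np.degrees(yaw),"th from pad z",th,"origins",o1,o2,o3)
E
```

```text
red [ 0.6536 -0.028   0.1404] 0.002
gR [ 0.6065 -0.1157  0.1611] 0.0009
gL [0.5672 0.0223 0.1597] 0.0014
pad [ 0.5003 -0.0712  0.1844] 0.0004
yaw from greens 15.866933460603978 0.14354797664428148
greens->pad [-0.08654524 -0.02451454  0.02392446] 0.09307749670905825 tilt 0.2599560587412593
red->pad tilt 0.2692852861195098 0.16523870074993746
[array([0.64338391, 0.20514863]), array([0.3903578 , 0.13307799]), array([0.41964518, 0.0276827 ])]
yaw deck 15.898797249671077 0.26309007266816503 0.1093888372280219
15.866933460603978 th from pad z 0.266209912000288 origins [0.56000621 0.0047162 ] [0.5666929  0.00646468] [0.56378157 0.00919937]
15.898797249671077 th from pad z 0.266209912000288 origins [0.56011769 0.00466986] [0.56676329 0.00656276] [0.56373684 0.00923466]
```

Measurements agree: yaw ≈15.9°, case origin ≈(0.5635, 0.0075), cover ≈0.266 rad. With the cover shut, that puts the dial axis at about (0.580, -0.050). Now a planner for the approach above the pad.

```bash
cat >> h.py <<'E'
def yawy(R): return np.degrees(np.arctan2(R[1,1],R[0,1]))
def plan(wps,n,yaws):
    """from current pose straight to wps (xyz) with yaw-of-tool-y; n rows each"""
    o=ctrl.get_obs(); p=np.array(o["tcp_pos"]);R=np.array(o["tcp_rot"]); y=yawy(R)
    print("at",p.round(4),"yaw",round(y,2),"t",round(o["clock"],2),"F",np.round(o["contact_force"],1),"q6",o["q"][5].round(1),"op",round(o["opening"],3))
    for w,k,yt in zip(wps,n,yaws):
        w=np.array(w); dp=(w-p)/k; dy=(yt-y)/k
        for i in range(k):
            a=np.radians(y); ty=np.array([np.cos(a),np.sin(a),0]); tz=np.array([0,0,-1.]); tx=np.cross(ty,tz)
            print("slide",[round(float(v),4) for v in(dp@tx,dp@ty,dp@tz)],"rotz",round(-dy,2)); y+=dy; p=p+dp
E
python3 -c "
from h import *
plan([(.495,-.0735,.24)],[14],[16])"
```

```text
at [0.1609 0.5518 0.245 ] yaw 73.74 t 0.35 F [ 0.4  0.1 -0.1] q6 -8.6 op 0.086
slide [-0.0354, -0.0362, 0.0004] rotz 4.12
slide [-0.0379, -0.0336, 0.0004] rotz 4.12
slide [-0.0402, -0.0307, 0.0004] rotz 4.12
slide [-0.0423, -0.0278, 0.0004] rotz 4.12
slide [-0.0442, -0.0247, 0.0004] rotz 4.12
slide [-0.0459, -0.0214, 0.0004] rotz 4.12
slide [-0.0473, -0.0181, 0.0004] rotz 4.12
slide [-0.0485, -0.0146, 0.0004] rotz 4.12
slide [-0.0494, -0.0111, 0.0004] rotz 4.12
slide [-0.0501, -0.0075, 0.0004] rotz 4.12
slide [-0.0505, -0.0039, 0.0004] rotz 4.12
slide [-0.0506, -0.0002, 0.0004] rotz 4.12
slide [-0.0505, 0.0034, 0.0004] rotz 4.12
slide [-0.0501, 0.007, 0.0004] rotz 4.12
```

Request:
{"api": "move_arm", "payload": {
  "steps": [
    {"slide": [-0.035, -0.036, 0], "rot": [0, 0, 4]},
    {"slide": [-0.038, -0.034, 0], "rot": [0, 0, 4]},
    {"slide": [-0.04, -0.031, 0], "rot": [0, 0, 4]},
    {"slide": [-0.042, -0.028, 0], "rot": [0, 0, 4]},
    {"slide": [-0.044, -0.025, 0], "rot": [0, 0, 4]},
    {"slide": [-0.046, -0.021, 0], "rot": [0, 0, 4]},
    {"slide": [-0.047, -0.018, 0], "rot": [0, 0, 4]},
    {"slide": [-0.048, -0.015, 0], "rot": [0, 0, 4]}
  ],
  "grip": 0,
  "force": 60
}}

```text
clock: 1.35
tcp_pos: [0.355, 0.1878, 0.246]
tcp_rot: [[-0.658, 0.753, 0.006], [0.753, 0.658, 0.003], [-0.002, 0.006, -1.0]]
contact_force: [1.0, -0.4, -1.0]
opening: -0.0001
```

```bash
python3 -c "
from h import *
plan([(.495,-.0735,.24)],[10],[16])"
```

```text
at [0.355  0.1878 0.246 ] yaw 41.17 t 1.35 F [ 1.  -0.4 -1. ] q6 -25.7 op -0.0
slide [-0.0289, -0.0067, 0.0006] rotz 2.52
slide [-0.0292, -0.0054, 0.0006] rotz 2.52
slide [-0.0294, -0.0041, 0.0006] rotz 2.52
slide [-0.0295, -0.0028, 0.0006] rotz 2.52
slide [-0.0296, -0.0015, 0.0006] rotz 2.52
slide [-0.0296, -0.0002, 0.0006] rotz 2.52
slide [-0.0296, 0.0011, 0.0006] rotz 2.52
slide [-0.0296, 0.0024, 0.0006] rotz 2.52
slide [-0.0294, 0.0037, 0.0006] rotz 2.52
slide [-0.0292, 0.005, 0.0006] rotz 2.52
```

Request:
{"api": "move_arm", "payload": {
  "steps": [
    {"slide": [-0.029, -0.007, 0], "rot": [0, 0, 2.5]},
    {"slide": [-0.029, -0.005, 0], "rot": [0, 0, 2.5]},
    {"slide": [-0.029, -0.004, 0], "rot": [0, 0, 2.5]},
    {"slide": [-0.0295, -0.003, 0], "rot": [0, 0, 2.5]},
    {"slide": [-0.0295, -0.0015, 0], "rot": [0, 0, 2.5]},
    {"slide": [-0.0295, 0, 0], "rot": [0, 0, 2.5]},
    {"slide": [-0.0295, 0.001, 0], "rot": [0, 0, 2.5]},
    {"slide": [-0.0295, 0.0025, 0], "rot": [0, 0, 2.5]},
    {"slide": [-0.0295, 0.0035, 0], "rot": [0, 0, 2.5]},
    {"slide": [-0.029, 0.005, 0], "rot": [0, 0, 2.5]}
  ]
}}

```text
clock: 2.6
tcp_pos: [0.4968, -0.085, 0.2484]
tcp_rot: [[-0.259, 0.966, 0.012], [0.966, 0.259, 0.003], [-0.0, 0.012, -1.0]]
contact_force: [0.1, 0.6, -0.3]
opening: -0.0002
```

```bash
python3 - <<'E'
from h import *
plan([(.495,-.0735,.205),(.495,-.0735,.148)],[2,8],[16,16])
for n in("scene","wrist"):
    f=ctrl.grab_frame(n); i=f["img"]
    if n=="scene": i=cv2.resize(i[80:280,130:350],None,fx=3,fy=3)
    cv2.imwrite(f"pics/{n}2.png",i)
E
```

```text
at [ 0.4968 -0.085   0.2484] yaw 15.02 t 2.6 F [ 0.1  0.6 -0.3] q6 -34.9 op -0.0
slide [0.0058, 0.0006, 0.0217] rotz -0.49
slide [0.0058, 0.0007, 0.0217] rotz -0.49
slide [0.0, 0.0, 0.0071] rotz -0.0
slide [0.0, 0.0, 0.0071] rotz -0.0
slide [0.0, 0.0, 0.0071] rotz -0.0
slide [0.0, 0.0, 0.0071] rotz -0.0
slide [0.0, 0.0, 0.0071] rotz -0.0
slide [0.0, 0.0, 0.0071] rotz -0.0
slide [0.0, 0.0, 0.0071] rotz -0.0
slide [0.0, 0.0, 0.0071] rotz -0.0
```

View pics/wrist2.png

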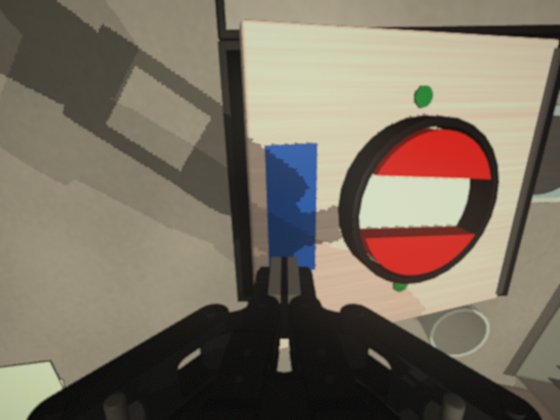

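View pics/scene2.png

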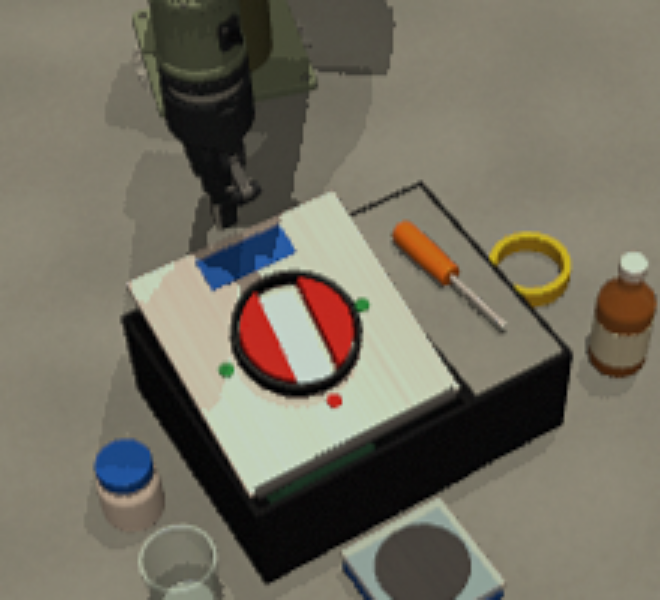

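The wrist view shows the closed fingers just beside the blue pad (290,205), with the dial clear of them. I centre them and descend, correcting the small 0.7° tilt.

Request:
{"api": "move_arm", "payload": {
  "steps": [
    {"slide": [0.006, 0, 0.022], "rot": [0.7, 0, -0.5]},
    {"slide": [0.006, 0, 0.02], "rot": [0, 0, -0.5]},
    {"slide": [0, 0, 0.006]},
    {"slide": [0, 0, 0.006]},
    {"slide": [0, 0, 0.007]}
  ]
}}

```text
schema error: expected keys slide, rot
```

```bash
python3 - <<'E'
from h import *
plan([(.493,-.0735,.144)],[6],[16])
E
```

```text
at [ 0.4975 -0.0864  0.2485] yaw 14.93 t 2.7 F [0.  0.2 0.3] q6 -34.9 op -0.0
slide [0.0023, -0.0002, 0.0174] rotz -0.18
slide [0.0023, -0.0002, 0.0174] rotz -0.18
slide [0.0023, -0.0002, 0.0174] rotz -0.18
slide [0.0023, -0.0002, 0.0174] rotz -0.18
slide [0.0023, -0.0001, 0.0174] rotz -0.18
slide [0.0023, -0.0001, 0.0174] rotz -0.18
```

Request:
{"api": "move_arm", "payload": {
  "steps": [
    {"slide": [0.006, 0, 0.022], "rot": [0.7, 0, -0.5]},
    {"slide": [0.006, 0, 0.02], "rot": [0, 0, -0.5]},
    {"slide": [0, 0, 0.006], "rot": [0, 0, 0]},
    {"slide": [0, 0, 0.006], "rot": [0, 0, 0]},
    {"slide": [0, 0, 0.007], "rot": [0, 0, 0]}
  ]
}}

```text
clock: 3.32
tcp_pos: [0.4924, -0.0712, 0.1836]
tcp_rot: [[-0.28, 0.96, -0.003], [0.96, 0.28, -0.001], [-0.0, -0.003, -1.0]]
contact_force: [-2.0, -0.1, 1.7]
opening: 0.0001
```

```bash
python3 - <<'E'
from h import *
plan([(.493,-.0735,.144)],[6],[16])
E
```

```text
at [ 0.4924 -0.0712  0.1836] yaw 16.23 t 3.33 F [-2.  -0.1  1.7] q6 -34.3 op 0.0
slide [-0.0004, -0.0, 0.0066] rotz 0.04
slide [-0.0004, -0.0, 0.0066] rotz 0.04
slide [-0.0004, -0.0, 0.0066] rotz 0.04
slide [-0.0004, -0.0, 0.0066] rotz 0.04
slide [-0.0004, -0.0, 0.0066] rotz 0.04
slide [-0.0004, -0.0, 0.0066] rotz 0.04
```

Contact at about 2 N and the cover is moving. I'll keep pushing down.

Request:
{"api": "move_arm", "payload": {
  "steps": [
    {"slide": [0, 0, 0.007], "rot": [0, 0, 0]},
    {"slide": [0, 0, 0.007], "rot": [0, 0, 0]},
    {"slide": [0, 0, 0.007], "rot": [0, 0, 0]},
    {"slide": [0, 0, 0.006], "rot": [0, 0, 0]},
    {"slide": [0, 0, 0.005], "rot": [0, 0, 0]}
  ]
}}

```text
clock: 3.95
tcp_pos: [0.4919, -0.0713, 0.1496]
tcp_rot: [[-0.279, 0.96, -0.004], [0.96, 0.279, -0.001], [0.0, -0.004, -1.0]]
contact_force: [-0.9, -0.5, 2.2]
opening: 0.0001
```

Request:
{"api": "move_arm", "payload": {
  "steps": [
    {"slide": [0, 0, 0.004], "rot": [0, 0, 0]},
    {"slide": [0, 0, 0.003], "rot": [0, 0, 0]},
    {"slide": [0, 0, 0.002], "rot": [0, 0, 0]}
  ]
}}

```text
clock: 4.32
tcp_pos: [0.4919, -0.0714, 0.1439]
tcp_rot: [[-0.28, 0.96, -0.005], [0.96, 0.28, -0.001], [0.001, -0.005, -1.0]]
contact_force: [-8.3, 1.2, 16.0]
opening: -0.0001
```

The stop is reached: 16 N with the tip at z = 0.130. I hold briefly, then lift and look.

Request:
{"api": "move_arm", "payload": {
  "steps": [
    {"slide": [0, 0, 0.001], "rot": [0, 0, 0]},
    {"slide": [0, 0, 0.001], "rot": [0, 0, 0]},
    {"slide": [0, 0, 0], "rot": [0, 0, 0]},
    {"slide": [0, 0, -0.03], "rot": [0, 0, 0]},
    {"slide": [0, 0, -0.04], "rot": [-0.3, 0, 0]},
    {"slide": [-0.02, -0.05, -0.03], "rot": [0, 0, 0]},
    {"slide": [0, -0.05, -0.01], "rot": [0, 0, 0]}
  ]
}}

```text
clock: 5.2
tcp_pos: [0.4031, -0.1187, 0.2552]
tcp_rot: [[-0.284, 0.959, 0.002], [0.959, 0.284, 0.001], [0.001, 0.002, -1.0]]
contact_force: [-0.6, 0.1, 0.8]
opening: 0.0
```

```bash
python3 - <<'E'
from h import *
plan([(.493,-.0735,.244)],[1],[16])
fs={n:ctrl.grab_frame(n) for n in("top","scene","wrist")}
R={"top":(200,160,382,320),"scene":(165,140,320,265)}
for n in R:
    for c in('red','green','blue'): print(n,c,blobs(fs[n]["img"],c,R[n])[0])
    x0,y0,x1,y1=R[n]; 
    cv2.imwrite(f"pics/{n}3.png",cv2.resize(fs[n]["img"][y0:y1,x0:x1],None,fx=3.8,fy=3.7,interpolation=cv2.INTER_CUBIC))
cv2.imwrite("pics/wrist3.png",fs["wrist"]["img"])
E
```

```text
at [ 0.4031 -0.1187  0.2552] yaw 16.51 t 5.2 F [-0.6  0.1  0.8] q6 -44.9 op 0.0
slide [0.0177, 0.0991, 0.0112] rotz 0.51
top red [(22, array([305.7, 203. ])), (431, array([330.1, 229.8])), (389, array([300.4, 235.3]))]
top green [(23, array([344.6, 224.5])), (26, array([284. , 241.5]))]
top blue [(118, array([378.2, 218.1])), (528, array([326.1, 272.9]))]
scene red [(239, array([237.8, 189. ])), (227, array([215.8, 197.4])), (15, array([240.1, 214.5]))]
scene green [(15, array([249.1, 186.6])), (13, array([204.7, 208. ])), (110, array([236.5, 236.7]))]
scene blue [(241, array([211.4, 176.1])), (233, array([171.8, 234.9]))]
```

View pics/top3.png

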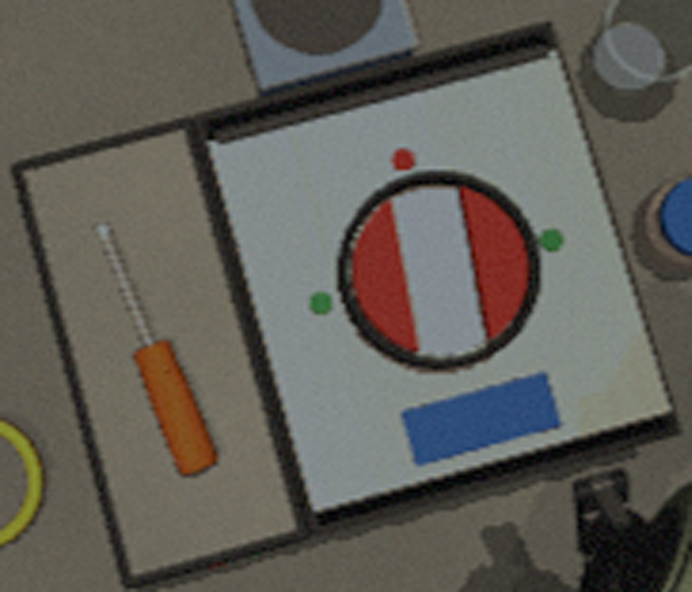

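View pics/scene3.png

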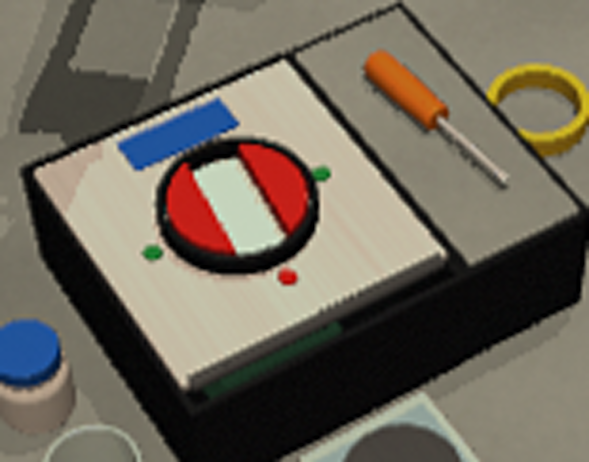

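View pics/wrist3.png

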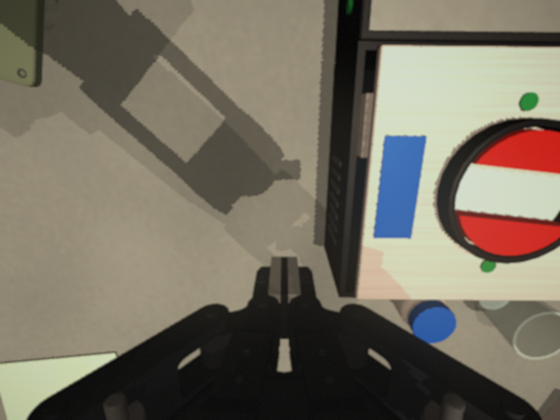

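The cover looks fully shut flat in the case in both views. Now the dial axis and slot angle.

```bash
python3 - <<'E'
from h import *
fs={n:ctrl.grab_frame(n) for n in("top","scene")}
t,s=fs["top"],fs["scene"]
for k,a,b in [("red",(305.7,203),(240.1,214.5)),("gR",(344.6,224.5),(204.7,208)),("gL",(284,241.5),(249.1,186.6)),("pad",(326.1,272.9),(211.4,176.1))]:
    p,r=tri(t,a,s,b); print(k,p.round(4),round(r,4))
    if k=='gR':g=p
    if k=='gL':print("greens mid",(g+p)/2)
for f,x,y in((t,(330.1,229.8),(300.4,235.3)),(s,(237.8,189),(215.8,197.4))):
    a,b=onz(f,x,.151),onz(f,y,.151); d=a-b
    print("axis",((a+b)/2).round(4),"slot dir",(np.degrees(np.arctan2(d[1],d[0]))+90)%180, np.linalg.norm(d))
# white slot strip in top by mask: edge lines of red halves
R={"top":(280,205,350,265),"scene":(190,165,260,220)}
for n in R:
    _,l=blobs(fs[n]["img"],'red',R[n]); f=fs[n]
    for i in range(1,l.max()+1):
        m=(l==i).astype(np.uint8)
        if m.sum()<100: continue
        pts=np.array([onz(f,c,.151)[:2] for c in np.argwhere(m)[:,::-1]])
        c=pts.mean(0); w,v=np.linalg.eigh(np.cov((pts-c).T)); d=v[:,1]
        print(n,"half centre",c,"long axis deg",np.degrees(np.arctan2(d[1],d[0]))%180,"spread",np.sqrt(w))
E
```

```text
red [ 0.6486 -0.0295  0.1289] 0.0011
gR [ 0.5993 -0.1181  0.1288] 0.0008
gL [0.56   0.0206 0.1287] 0.0012
greens mid [ 0.57966921 -0.04874462  0.12871575]
pad [ 0.4897 -0.0742  0.1269] 0.001
axis [ 0.5787 -0.0477  0.151 ] slot dir 10.638193295674057 0.06771895930842511
axis [ 0.5829 -0.0499  0.151 ] slot dir 10.172768693984352 0.06689025178794442
top half centre [ 0.58522827 -0.08081481] long axis deg 9.504986134330238 spread [0.00841786 0.02205088]
top half centre [ 0.57228331 -0.01441007] long axis deg 9.709088528384882 spread [0.0077785  0.02150456]
scene half centre [ 0.57702823 -0.01699364] long axis deg 8.555065841519479 spread [0.0088934  0.02320058]
scene half centre [ 0.58848306 -0.08277469] long axis deg 8.750810657533066 spread [0.00829952 0.02319348]
```

Dial axis ≈(0.580, -0.049) with the slot at 10° world, so the dial is at about 0.1 rad. I enter at 28 mm on the near side: (0.5524, -0.0539) with tool y along the slot.

```bash
python3 - <<'E'
from h import *
plan([(.5524,-.0539,.22)],[5],[10])
E
```

```text
at [ 0.4027 -0.1171  0.2529] yaw 16.45 t 5.45 F [0.9 0.5 1.3] q6 -44.7 op -0.0
slide [0.0036, 0.0323, 0.0066] rotz 1.29
slide [0.0044, 0.0322, 0.0066] rotz 1.29
slide [0.0051, 0.0321, 0.0066] rotz 1.29
slide [0.0058, 0.032, 0.0066] rotz 1.29
slide [0.0065, 0.0318, 0.0066] rotz 1.29
```

Request:
{"api": "move_arm", "payload": {
  "steps": [
    {"slide": [0.0035, 0.032, 0.0065], "rot": [0, 0, 1.3]},
    {"slide": [0.0045, 0.032, 0.0065], "rot": [0, 0, 1.3]},
    {"slide": [0.005, 0.032, 0.0065], "rot": [0, 0, 1.3]},
    {"slide": [0.006, 0.032, 0.0065], "rot": [0, 0, 1.3]},
    {"slide": [0.0065, 0.032, 0.0065], "rot": [0, 0, 1.3]},
    {"slide": [0, 0, 0], "rot": [0, 0, 0]}
  ]
}}

```text
clock: 6.2
tcp_pos: [0.5613, -0.0477, 0.2129]
tcp_rot: [[-0.175, 0.985, -0.005], [0.985, 0.175, 0.007], [0.008, -0.004, -1.0]]
contact_force: [-0.6, -1.1, 0.8]
opening: -0.0
```

```bash
python3 - <<'E'
from h import *
plan([(.5524,-.0539,.22),(.5524,-.0539,.175)],[1,2],[10,10])
o=ctrl.get_obs(); print(np.array(o["tcp_rot"]).round(4))
E
```

```text
at [ 0.5613 -0.0477  0.2129] yaw 10.09 t 6.2 F [-0.6 -1.1  0.8] q6 -24.0 op -0.0
slide [-0.0045, -0.0098, -0.0071] rotz 0.09
slide [0.0, 0.0, 0.0225] rotz -0.0
slide [0.0, 0.0, 0.0225] rotz -0.0
[[-0.1751  0.9845 -0.0053]
 [ 0.9845  0.1751  0.0071]
 [ 0.0079 -0.0039 -1.    ]]
```

Request:
{"api": "move_arm", "payload": {
  "steps": [
    {"slide": [-0.0045, -0.01, 0], "rot": [-0.2, -0.5, 0]},
    {"slide": [0, 0, 0.02], "rot": [0, 0, 0]},
    {"slide": [0, 0, 0.008], "rot": [0, 0, 0]},
    {"slide": [0, 0, 0], "rot": [0, 0, 0]}
  ]
}}

```text
clock: 6.7
tcp_pos: [0.5494, -0.0546, 0.1832]
tcp_rot: [[-0.176, 0.984, -0.003], [0.984, 0.176, -0.002], [-0.001, -0.003, -1.0]]
contact_force: [-0.6, -0.5, 0.3]
opening: 0.0002
```

```bash
python3 - <<'E'
from h import *
plan([(.5524,-.0539,.151)],[4],[10])
for n in("scene","wrist"):
    f=ctrl.grab_frame(n); i=f["img"]
    if n=="scene": i=cv2.resize(i[130:270,160:330],None,fx=4,fy=4)
    cv2.imwrite(f"pics/{n}4.png",i)
E
```

```text
at [ 0.5494 -0.0546  0.1832] yaw 10.15 t 6.7 F [-0.6 -0.5  0.3] q6 -24.7 op 0.0
slide [0.0, 0.0008, 0.0081] rotz 0.04
slide [0.0, 0.0008, 0.0081] rotz 0.04
slide [0.0, 0.0008, 0.0081] rotz 0.04
slide [0.0, 0.0008, 0.0081] rotz 0.04
```

View pics/wrist4.png

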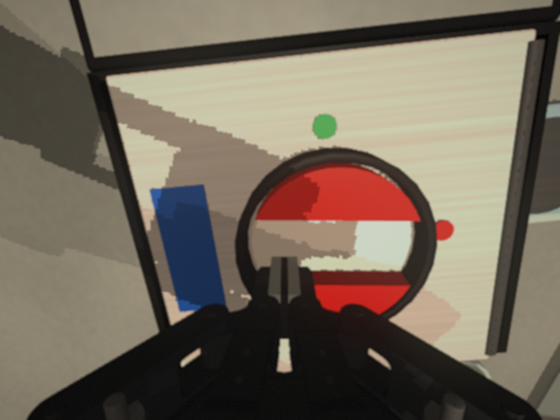

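View pics/scene4.png

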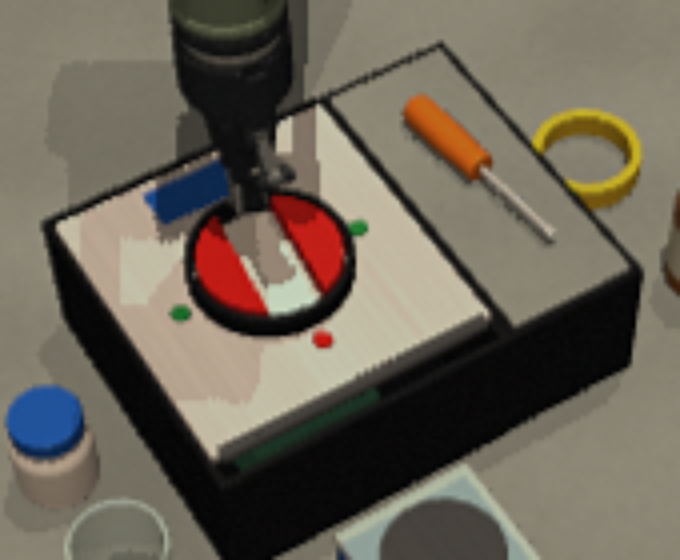

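Both views show the closed tips over the near end of the white slot strip, between the walls. I descend with a force check partway.

Request:
{"api": "move_arm", "payload": {
  "steps": [
    {"slide": [0, 0.002, 0.009], "rot": [0, 0, 0]},
    {"slide": [0, 0.001, 0.008], "rot": [0, 0, 0]},
    {"slide": [0, 0, 0.005], "rot": [0, 0, 0]}
  ]
}}

```text
clock: 7.18
tcp_pos: [0.5544, -0.0546, 0.1626]
tcp_rot: [[-0.176, 0.984, 0.002], [0.984, 0.176, -0.003], [-0.004, 0.002, -1.0]]
contact_force: [-0.5, -0.1, 0.5]
opening: -0.0002
```

Request:
{"api": "move_arm", "payload": {
  "steps": [
    {"slide": [0, 0, 0.004], "rot": [0, 0, 0]},
    {"slide": [0, 0, 0.004], "rot": [0, 0, 0]},
    {"slide": [0, 0, 0], "rot": [0, 0, 0]}
  ]
}}

```text
clock: 7.55
tcp_pos: [0.554, -0.0545, 0.1531]
tcp_rot: [[-0.176, 0.984, 0.001], [0.984, 0.176, -0.003], [-0.003, 0.0, -1.0]]
contact_force: [0.3, 0.6, -0.9]
opening: 0.0001
```

```bash
cat >> h.py <<'E'
A=np.array([.580,-.049])
def arc(psis,lead,s=.028,z=.151):
    W=[];Y=[]
    for ps,l in zip(psis,lead):
        a=np.radians(ps);u=np.array([np.cos(a),np.sin(a)]);t=np.array([u[1],-u[0]])
        W.append((*(A+s*u+l*t),z));Y.append(ps-180)
    plan(W,[1]*len(W),Y)
    p=np.array(ctrl.get_obs()["tcp_pos"])[:2]-A; print("polar",np.degrees(np.arctan2(p[1],p[0]))%360,np.hypot(*p))
E
python3 -c "
from h import *
arc([190,190,182,174,166,158,150],[.005,.010,.012,.012,.012,.012,.012])"
```

```text
at [ 0.554  -0.0545  0.1531] yaw 10.16 t 7.55 F [ 0.3  0.6 -0.9] q6 -24.5 op 0.0
slide [0.0059, -0.0014, 0.0021] rotz 0.16
slide [0.005, 0.0, 0.0] rotz -0.0
slide [0.0058, 0.0019, 0.0] rotz 8.0
slide [0.0038, 0.0019, 0.0] rotz 8.0
slide [0.0038, 0.0019, 0.0] rotz 8.0
slide [0.0038, 0.0019, 0.0] rotz 8.0
slide [0.0038, 0.0019, 0.0] rotz 8.0
polar 191.91785041675155 0.026622838087080252
```

The tips are 12 mm into the slot with no contact. Now the arc.

Request:
{"api": "move_arm", "payload": {
  "steps": [
    {"slide": [0.006, -0.0015, 0.002], "rot": [0, 0, 0]},
    {"slide": [0.005, 0, 0], "rot": [0, 0, 0]},
    {"slide": [0.005, 0.0015, 0], "rot": [0, 0, 6]},
    {"slide": [0.004, 0.002, 0], "rot": [0, 0, 8]},
    {"slide": [0.004, 0.002, 0], "rot": [0, 0, 8]}
  ]
}}

```text
clock: 8.18
tcp_pos: [0.5534, -0.0337, 0.1513]
tcp_rot: [[0.216, 0.976, -0.003], [0.976, -0.216, -0.013], [-0.013, 0.0, -1.0]]
contact_force: [-3.4, -3.6, 1.0]
opening: 0.0001
```

```bash
python3 -c "
from h import *
arc([166,158,150,142,134,126],[.012]*6)"
```

```text
at [ 0.5534 -0.0337  0.1513] yaw -12.45 t 8.18 F [-3.4 -3.6  1. ] q6 0.7 op 0.0
slide [0.0036, 0.0016, 0.0003] rotz 1.55
slide [0.0038, 0.0019, 0.0] rotz 8.0
slide [0.0038, 0.0019, 0.0] rotz 8.0
slide [0.0038, 0.0019, 0.0] rotz 8.0
slide [0.0038, 0.0019, 0.0] rotz 8.0
slide [0.0038, 0.0019, 0.0] rotz 8.0
polar 150.08908279730534 0.030657130473899744
```

Reaction force is 5 N, as expected for turning the fastener. I continue the arc.

Request:
{"api": "move_arm", "payload": {
  "steps": [
    {"slide": [0.004, 0.002, 0], "rot": [0, 0.7, 4]},
    {"slide": [0.004, 0.002, 0], "rot": [0, 0, 8]},
    {"slide": [0.004, 0.002, 0], "rot": [0, 0, 8]},
    {"slide": [0.004, 0.002, 0], "rot": [0, 0, 8]}
  ]
}}

```text
clock: 8.68
tcp_pos: [0.5614, -0.0242, 0.1511]
tcp_rot: [[0.66, 0.751, -0.012], [0.751, -0.66, -0.009], [-0.015, -0.003, -1.0]]
contact_force: [-4.2, -2.6, 1.8]
opening: -0.0002
```

```bash
python3 -c "
from h import *
arc([142,134,126,118,110,106],[.012]*6)
print(np.array(ctrl.get_obs()['tcp_rot']).round(3))
f=ctrl.grab_frame('scene'); cv2.imwrite('pics/s5.png',cv2.resize(f['img'][130:270,160:330],None,fx=4,fy=4))
"
```

```text
at [ 0.5614 -0.0242  0.1511] yaw -41.28 t 8.68 F [-4.2 -2.6  1.8] q6 30.6 op -0.0
slide [0.004, 0.0017, 0.0001] rotz -3.28
slide [0.0038, 0.0019, 0.0] rotz 8.0
slide [0.0038, 0.0019, 0.0] rotz 8.0
slide [0.0038, 0.0019, 0.0] rotz 8.0
slide [0.0038, 0.0019, 0.0] rotz 8.0
slide [0.0019, 0.0009, 0.0] rotz 4.0
polar 126.87061607072123 0.0309810505113921
[[ 0.66   0.751 -0.012]
 [ 0.751 -0.66  -0.009]
 [-0.015 -0.003 -1.   ]]
```

View pics/s5.png

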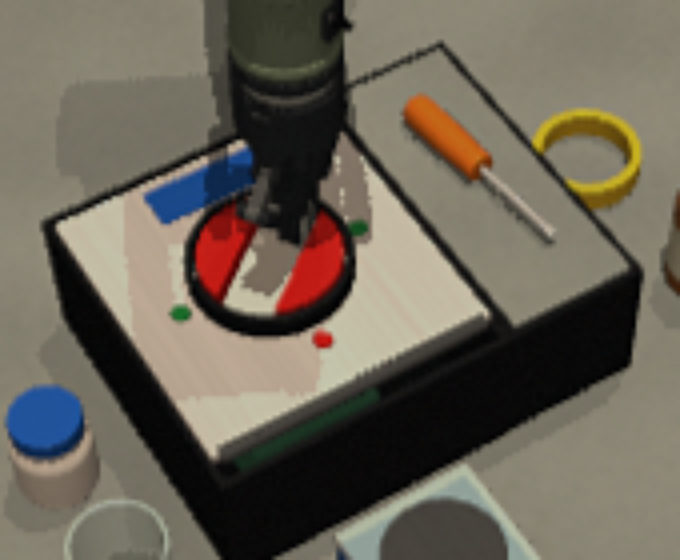

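The disc has turned roughly half way and the fingers are still in the slot. I continue.

Request:
{"api": "move_arm", "payload": {
  "steps": [
    {"slide": [0.004, 0.0018, 0], "rot": [0, 0.8, 1]},
    {"slide": [0.0042, 0.002, 0], "rot": [0, 0, 8]},
    {"slide": [0.0042, 0.002, 0], "rot": [0, 0, 8]},
    {"slide": [0.0042, 0.002, 0], "rot": [0, 0, 8]}
  ]
}}

```text
clock: 9.22
tcp_pos: [0.5749, -0.019, 0.151]
tcp_rot: [[0.918, 0.397, -0.012], [0.397, -0.918, 0.0], [-0.011, -0.005, -1.0]]
contact_force: [-5.0, 0.3, 3.6]
opening: 0.0001
```

```bash
python3 -c "
from h import *
arc([122,114,106,106],[.012,.012,.012,.015])
print(np.array(ctrl.get_obs()['tcp_rot']).round(3))
"
```

```text
at [ 0.5749 -0.019   0.151 ] yaw -66.64 t 9.22 F [-5.   0.3  3.6] q6 56.2 op 0.0
slide [0.0004, 0.0, 0.0] rotz -8.64
slide [0.0038, 0.0019, 0.0] rotz 8.0
slide [0.0038, 0.0019, 0.0] rotz 8.0
slide [0.003, -0.0, 0.0] rotz -0.0
polar 99.61118831019625 0.030395624004738258
[[ 0.918  0.397 -0.012]
 [ 0.397 -0.918  0.   ]
 [-0.011 -0.005 -1.   ]]
```

Request:
{"api": "move_arm", "payload": {
  "steps": [
    {"slide": [0.004, 0.0018, 0], "rot": [0, 0.6, 4]},
    {"slide": [0.004, 0.001, 0], "rot": [0, 0, 3]},
    {"slide": [0.004, 0, 0], "rot": [0, 0, 0]}
  ]
}}

```text
clock: 9.6
tcp_pos: [0.5818, -0.0194, 0.151]
tcp_rot: [[0.958, 0.285, -0.016], [0.285, -0.959, -0.001], [-0.016, -0.004, -1.0]]
contact_force: [-13.3, -5.4, 7.3]
opening: 0.0001
```

Request:
{"api": "move_arm", "payload": {
  "steps": [
    {"slide": [0.003, 0, 0], "rot": [0, 0, 0]},
    {"slide": [0.003, 0, 0], "rot": [0, 0, 0]}
  ]
}}

```text
clock: 9.85
tcp_pos: [0.5818, -0.0195, 0.1512]
tcp_rot: [[0.957, 0.29, -0.031], [0.29, -0.957, -0.004], [-0.031, -0.005, -1.0]]
contact_force: [-9.7, -3.5, 7.7]
opening: 0.0
```

```bash
python3 -c "
from h import *
arc([106,106],[.012,.015])
f=ctrl.grab_frame('scene'); cv2.imwrite('pics/s6.png',cv2.resize(f['img'][130:270,160:330],None,fx=4,fy=4))
"
```

```text
at [ 0.5818 -0.0195  0.1512] yaw -73.16 t 9.85 F [-9.7 -3.5  7.7] q6 63.2 op 0.0
slide [0.0022, -0.0001, 0.0002] rotz 0.84
slide [0.003, -0.0, 0.0] rotz -0.0
polar 86.57389185096127 0.029539939855087086
```

View pics/s6.png

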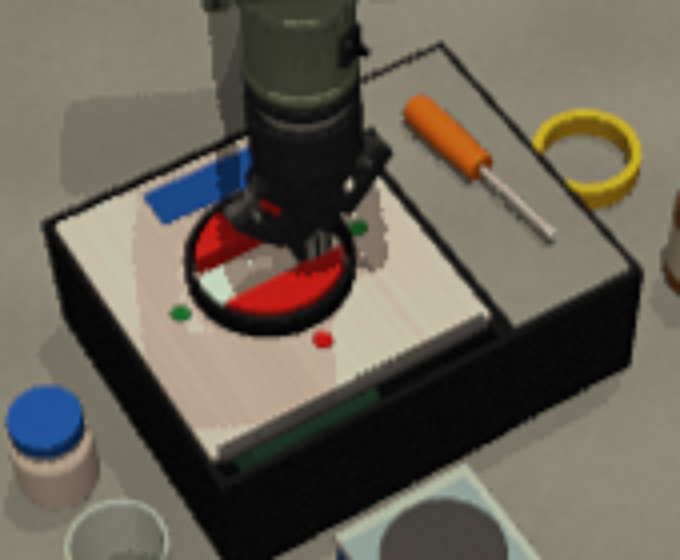

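The tool has reached the predicted stop position (0.582, -0.019) with force up to 14 N and no further motion. I back off from the wall, lift out and check.

Request:
{"api": "move_arm", "payload": {
  "steps": [
    {"slide": [0.004, 0, 0], "rot": [0, 0.8, 0]},
    {"slide": [0.004, 0, 0], "rot": [0, 0.5, 0]},
    {"slide": [-0.006, 0, 0], "rot": [0, 0.5, 0]},
    {"slide": [0, 0, -0.015], "rot": [0, 0, 0]},
    {"slide": [0, 0, -0.03], "rot": [0, 0, 0]},
    {"slide": [0, 0, -0.04], "rot": [0, 0, 0]}
  ]
}}

```text
clock: 10.65
tcp_pos: [0.5767, -0.0199, 0.2368]
tcp_rot: [[0.954, 0.3, -0.021], [0.3, -0.954, 0.004], [-0.019, -0.01, -1.0]]
contact_force: [0.0, 0.1, 0.7]
opening: -0.0001
```

```bash
python3 -c "
from h import *
plan([(.42,-.10,.26)],[5],[-40])
f=ctrl.grab_frame('scene'); cv2.imwrite('pics/s7.png',cv2.resize(f['img'][130:270,160:330],None,fx=4,fy=4))
"
```

```text
at [ 0.5767 -0.0199  0.2368] yaw -72.57 t 10.65 F [0.  0.1 0.7] q6 62.0 op -0.0
slide [-0.0347, 0.0059, -0.0046] rotz -6.51
slide [-0.0351, 0.0019, -0.0046] rotz -6.51
slide [-0.0351, -0.0021, -0.0046] rotz -6.51
slide [-0.0347, -0.006, -0.0046] rotz -6.51
slide [-0.0338, -0.0099, -0.0046] rotz -6.51
```

View pics/s7.png

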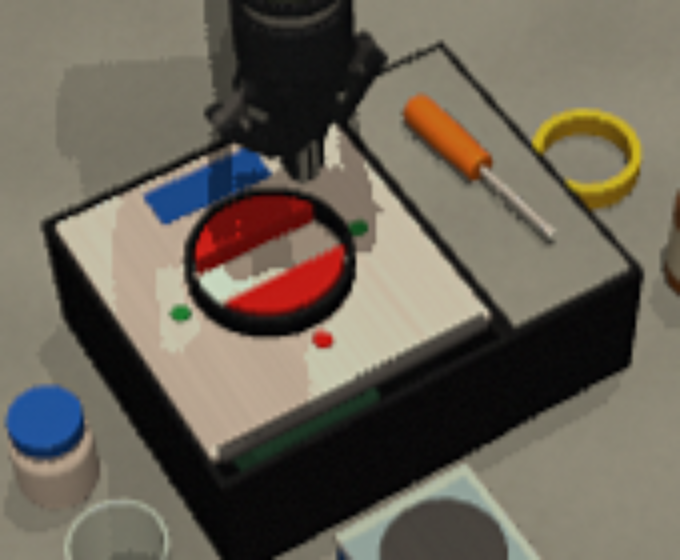

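The slot now points at the green marks. I move away and measure the angle.

Request:
{"api": "move_arm", "payload": {
  "steps": [
    {"slide": [-0.035, 0.006, -0.006], "rot": [0, 0, -6.5]},
    {"slide": [-0.035, 0.002, -0.006], "rot": [0, 0, -6.5]},
    {"slide": [-0.035, -0.002, -0.005], "rot": [0, 0, -6.5]},
    {"slide": [-0.035, -0.006, -0.005], "rot": [0, 0, -6.5]},
    {"slide": [-0.034, -0.01, -0.005], "rot": [0, 0, -6.5]},
    {"slide": [0, 0, 0], "rot": [0, 0, 0]},
    {"slide": [0, 0, 0], "rot": [0, 0, 0]}
  ]
}}

```text
clock: 11.58
tcp_pos: [0.4295, -0.1042, 0.2844]
tcp_rot: [[0.623, 0.782, 0.022], [0.782, -0.623, -0.004], [0.01, 0.02, -1.0]]
contact_force: [0.1, -0.9, -0.1]
opening: 0.0
```

```bash
python3 - <<'E'
from h import *
plan([(.42,-.10,.26)],[1],[-40])
fs={n:ctrl.grab_frame(n) for n in("top","scene")}
R={"top":(280,212,350,262),"scene":(195,172,258,212)}
for n in R:
    f=fs[n]; b,l=blobs(f["img"],'red',R[n],100); C=[onz(f,x[1],.151) for x in b]; print(n,b)
    for c in('green','blue'): print(c,blobs(f["img"],c,{"top":(200,160,382,320),"scene":(165,140,320,265)}[n])[0])
    for i in range(1,l.max()+1):
        m=(l==i)
        if m.sum()<100: continue
        pts=np.array([onz(f,c,.151)[:2] for c in np.argwhere(m)[:,::-1]]); w,v=np.linalg.eigh(np.cov(pts.T)); d=v[:,1]
        print(" long axis",np.degrees(np.arctan2(d[1],d[0]))%180)
    if len(C)==2: d=C[0]-C[1]; print(" perp of centres",(np.degrees(np.arctan2(d[1],d[0]))+90)%180)
i=fs["top"]["img"]; cv2.imwrite("pics/t8.png",cv2.resize(i[120:330,140:400],None,fx=2.8,fy=2.8,interpolation=cv2.INTER_CUBIC))
E
```

```text
at [ 0.4295 -0.1042  0.2844] yaw -38.53 t 11.57 F [ 0.1 -0.9 -0.1] q6 13.4 op 0.0
slide [-0.0026, -0.01, 0.0244] rotz 1.47
top [(382, array([311.1, 218.4])), (397, array([319.7, 247. ]))]
green [(23, array([344.6, 224.5])), (26, array([284. , 241.5]))]
blue [(116, array([378.2, 218.1])), (524, array([326.2, 272.9]))]
 long axis 104.80282531986292
 long axis 106.21411981883628
 perp of centres 106.0999548604014
scene [(312, array([221.6, 186.2])), (237, array([233. , 201.3]))]
green [(15, array([249.1, 186.6])), (13, array([204.7, 208. ])), (111, array([236.7, 236.6]))]
blue [(241, array([211.4, 176.1])), (233, array([171.8, 234.9]))]
 long axis 108.02680815544589
 long axis 106.6908304722338
 perp of centres 106.03244582486175
```

View pics/t8.png

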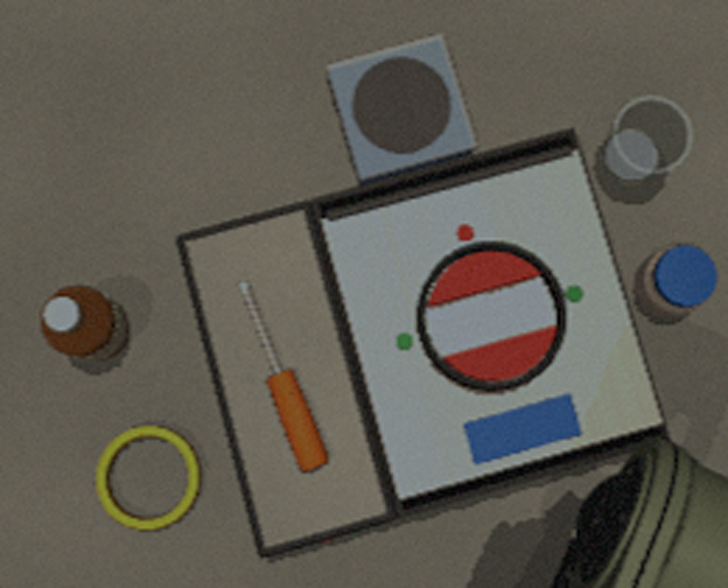

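The slot lies at 106.0–106.1° in both views, against 105.9° for locked. The cover marks have not moved since it was shut, and the bystanders stand where they started. I hand in the job.

```bash
python3 -c "
from h import *
print(ctrl.job_done())"
```

```text
the job is handed in; nothing more can be done
None
```

I pushed the cover shut, turned the fastener clockwise to its stop, and handed the job in at about 11.7 s of the 45 s. The system gave no verdict, so what follows rests on my own checks.

- **Cover:** I pushed down on the blue pad with closed fingertips until it met the hard stop, at 16 N with the tips at z = 0.130 m, the height expected for shut. The marks on the cover were at the same pixels before and after I turned the fastener. Triangulated, the marks lie level with each other.
- **Fastener:** I set the closed fingertips in the near end of the slot and carried them round the axis at about 5 N. They reached the stop with the force rising to about 14 N and no further motion. Afterwards the line between the two red halves put the slot at 106.0–106.1° in both cameras, against 105.9° for locked. The long axes of the red halves were less exact, at 104.8° to 108.0°. The worst of those is still well inside the 5.8° margin.
- **Bystanders and arm:** In the last top picture all six bystanders stand as they did at the start. I judged this by eye except for the jar's cap, whose pixel position had not changed. The arm ended clear of the unit, with its tips at about z = 0.27 m and about 1 N on the wrist sensor, the same as in free air.

One move call was refused for a missing "rot" entry and nothing moved. The tool tilted up to about 2° while pressing on the stop, which did no harm.

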